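Load a circuit board into the test fixture and engage its contacts

ROBOT

A 6-joint arm with a two-finger parallel gripper is mounted at the origin on the work surface. World frame = base frame: x ahead of the robot, y to its left, z up, the work surface at z = 0. Lengths are in m, angles in rad, forces in N, time in s.
With the tool pointing down it reaches from about 0.4 to 0.825 m from the base axis. Payload 7 kg.
Tool frame: the origin (TCP) lies between the finger pads; the fingertips stand 8 mm ahead of it and the grasp point (between the pads) lies 11 mm behind it (arm.finger_overhang is the distance from the TCP to the fingertips, in m); z points along the fingers, y is the line along which they close (so a half turn about z gives the same grasp; the last joint's range is limited). The gripper opens to 88 mm and grips with 3 to 60 N. Pads are 19 mm wide; open, the fingers measure 130 mm over their backs; the gripper's body (78 mm by 193 mm) begins 47 mm behind the grasp point.
Start: joints at [-1.04, 0.359, 0.012, 0, -1.224, -0.288], TCP at [0.162, -0.655, 0.235] pointing down, gripper open.
Joint ranges: [-3.07, 3.07], [-1.43, 2.12], [-1.02, 1.25], [-3.03, 1.67], [-3.05, -0], [-3.03, 3.03]. Speed limits (rad/s): [2.39, 2.39, 3.01, 3.14, 3.14, 3.14].

INTERFACE

Orientations are given as [roll, pitch, yaw] about the fixed x, y, z axes, in that order (R = Rz(yaw) Ry(pitch) Rx(roll)).
In Python, from station import arm gives the robot as it stands.
- The arm moves only by the tool move_arm, never from a script. Its argument "rows" is text: rows parted by semicolons, each of 7 numbers parted by spaces: the turn, a rotation vector about the tool's x, y, z in degrees, then the shift along the tool's x, y, z in m, then the finger opening in m, from 0 to 0.0876. A call has 1 to 8 rows; each row shifts and turns the commanded pose from where the row before left it, along the tool's axes as they then stand; what a row does not reach is not made up. A row lasts 1/8 s, in which the tool goes at most 62.5 mm and 10.7 degrees, less where a joint would pass 70% of its speed; a pose out of reach is approached as far as the arm can. A call is refused whole if a number of a shift passes 0.0625 or a number of a turn 10.7, either way. A call with a gripper value outside its range is refused whole. The fingers move at their own pace and stop on an object; "squeeze" is the grip in N (left out, the last holds). Time passes only in rows, so rows that do not move let the fingers close. It gives the time, the measured TCP pose, the force, the opening and the grip force at its end, in the units of the state.
- arm.get_state(): the state, without advancing time (a new reading comes with each control period).
- arm.grab_frame(name): name is "scene" or "top" or "wrist"; returns (picture, depth): 480x640x3 uint8, blue, green, red; 480x640 float32, m along the optical axis (not along the pixel's ray), 0 where there is no reading.
- arm.camera_model(name): a dict with "mtx" (3x3 intrinsics, pixels), "camera_from_world" (4x4, takes a point from world to camera coordinates); the wrist camera has in their place "mount" (4x4, takes a point from camera to tool coordinates, whose origin is the TCP and whose axes are the flange's). Camera axes: x right, y down, z forward; pixel columns grow to the right and rows downward; lengths in m; the calibration is good to about 2 mm. A picture is of the moment at which its call begins: read the wrist's pose just before it. camera_model takes no time and is no camera call.
- arm.job_done(): hands the job in; it is judged then, once.
The state is a dict: "t": time; "q": joint angles; "qd": joint speeds; "joint_efforts": joint torques, N m; "eef_pos": TCP position; "ee_rot": TCP orientation; "force": force on the tool from outside, world axes, zero at the start; "moment": the same for the moment, N m; "width": finger opening in m; "gripper_force": force on a finger pad.
Only numpy, scipy, OpenCV 4.12 (cv2) and the standard library are available. Lean on these libraries where they do the work, as an engineer would, in place of code of your own. Each camera call takes 0.05 s, during which the arm holds its last target. There are 200 camera calls.

TASK

The circuit board in its black carrier is lying part-way out of the test fixture. With the fingertips only, push the carrier along its channel until it is fully home against the stop; then push the fixture's slide lever over, past its first detent, all the way to its second stop so that it stays there. Do not pick up the carrier, leave the other things on the bench where they are, and take the hand clear at the end.

Things in the scene. Friction and masses are not known exactly. Their poses are not given: they have to be found in the camera images.
- fixture: fixed board test fixture: aluminium base 185 x 190 mm, 20 mm high. Origin on the bench, z up; x runs along its channel from the open front (x = -90 mm) to the back, y along the lever's travel. Channel floor z = 20, 74 mm wide between rails (|y| 37 to 47, x -90 to 20, top z = 34 mm); flat ledges (z = 20) outside the rails. Grey deck at the back: x 20 to 95, full width, top z = 40 mm
- stop_face (a point): centre of the stop, the deck's front face: x = 20, y = 0, z = 27 mm in the fixture's frame. A white contact head (60 mm wide, x 4 to 32, z 48 to 61 mm) overhangs the channel's end, 14 mm above the carrier's top; it comes down 9 mm as the lever goes over, never touching the carrier
- carrier_mid (a point): centre of the loose board carrier: black frame 60 (x) x 70 (y) x 14 mm high with a green circuit board on top, 0.08 to 0.17 kg, flat in the channel, 2 mm play each side, x axis along the channel. Starts 25 to 40 mm short of home. Home: far end on the stop, this point at x = -10 mm in the fixture's frame. Its rear edge, where it is pushed, is 30 mm to -x of this point
- lever_grip (a point): middle of the slide lever's upright white handle on the deck: 18 (x) x 14 (y) mm, from 42 to 78 mm above the bench; this point is 60 mm above the bench. Open (joint 0) it is at x = 64, y = -30 mm in the fixture's frame; it slides straight along the fixture's +y
- lever (a joint): lever travel along the fixture's +y, m: 0 open (start), 0.030 first detent, 0.060 second stop (end of travel). Spring detents at 0, 30 and 60 mm: 6 to 10 N to push over the crest after the start, and again over the one after the first detent. The crests lie at 15 and 45 mm: left between two crests, the lever springs to the detent between them; past 45 mm it snaps to the second stop and stays
- battery: bystander: 9 V battery block 46 x 26 x 17 mm, lying loose on the fixture's left (+y) ledge; origin at the centre of its underside
- pinjar: bystander: small jar 28 mm across, 32 mm high, standing loose on the fixture's right (-y) ledge; origin at the centre of its underside
- meter: bystander: black multimeter 72 x 140 x 30 mm (about 41 mm with its dial) lying on the bench; origin at the centre of its underside
- scope: bystander: white handheld oscilloscope 76 x 120 x 26 mm lying on the bench; origin at the centre of its underside
- mug: bystander: white mug 82 mm across, 95 mm high, with a handle; origin at the centre of its underside
- partsbox: bystander: open white box of components 80 x 110 x 30 mm; origin at the centre of its underside
- screwdriver: bystander: screwdriver 170 mm long lying on the bench near the robot, on its left; origin near its middle
Not all that is in view belongs to the job. What is shaped like the part that bears carrier_mid but orange is not meant.

How it is judged:
On the way, in this order (a step that is already met when the one before it is completed fails the run):
1. the carrier is fully home against the stop, before the lever is moved over (x of carrier_mid in the frame of fixture above -0.0125 m and value of joint lever below 0.01 m), for 0.2 s.
2. the lever is past its first detent and at its second stop (value of joint lever above 0.057 m), for 0.2 s.
At the end, for the whole second after the job is handed in: The carrier lies flat and at rest in the channel, within 2.5 mm of the stop, and the lever rests within 3 mm of its second stop (joint above 0.057) (value of joint lever above 0.057 m and x of carrier_mid in the frame of fixture above -0.0125 m and z of carrier_mid in the frame of fixture below 0.03 m and angle between carrier_mid's own z axis and vertical below 0.1 rad and linear speed of carrier below 0.02 m/s); the robot touches nothing.
It fails at once if the carrier is lifted or tipped out of its channel (z of carrier_mid in the frame of fixture above 0.034 m or angle between carrier_mid's own z axis and vertical above 0.2 rad).
It fails at once if a bystander is shifted by more than 15 mm or lifted (distance of any of battery, pinjar, meter, scope, mug, partsbox, screwdriver from where it was at the start of the episode above 0.015 m).
It also fails if it takes over 43 s, if anything falls off the work surface, if the arm or the gripper's body presses on something with over 40 N, if the wrist force passes 120 N, or if a joint passes its speed limit or range.

## Working session

There is one attempt and no reset: what is moved stays moved. The work goes in short steps, Python scripts to look and compute and a tool call to move; the robot and the scene stay as the last step left them, time stands still between calls to the robot, and variables do not carry over. Pictures are saved under pics/ and viewed, at most 10 in all, crops included, and the job is handed in when it is done.

Besides the shell and the picture viewer there is one more tool, called after "Call:" in YAML: its name, and indented under it one key for each argument. move_arm: Moves the arm, as the interface text tells. Its arguments: {"type":"object","properties":{"rows":{"type":"string"},"squeeze":{"type":"number"}},"required":["rows"]}

```bash
mkdir -p pics
cat > h.py <<'E'
import numpy as np, cv2
from station import arm
def grab(n,save):
    s=arm.get_state(); p,d=arm.grab_frame(n); cv2.imwrite(f'pics/{save}.png',p); np.save(f'pics/{save}.npy',d); return s
def back(n,d,u,v,r=1):
    m=arm.camera_model(n); K=np.array(m['mtx']); T=np.linalg.inv(np.array(m['camera_from_world']))
    w=d[v-r:v+r+1,u-r:u+r+1]; z=np.median(w[w>0])
    return (T@np.r_[np.linalg.inv(K)@[u*z,v*z,z],1])[:3]
def ray(n,u,v,h):
    m=arm.camera_model(n); K=np.array(m['mtx']); T=np.linalg.inv(np.array(m['camera_from_world']))
    d=T[:3,:3]@np.linalg.inv(K)@[u,v,1.]; return T[:3,3]+d*(h-T[2,3])/d[2]
E
python3 - <<'E'
from h import *
s=grab('top','top'); grab('scene','scene'); print(s)
E
```

```text
{'t': 0.0, 'q': array([-1.03990006e+00,  3.59380286e-01,  1.10981685e-02, -3.75408625e-04,
       -1.22411507e+00, -2.88057569e-01]), 'qd': array([-0.0005528 ,  0.00026797,  0.00014107,  0.00136403, -0.00164747,
        0.00011919]), 'joint_efforts': array([ 1.03608563e-03, -5.82722104e+01,  2.93054903e+01,  6.99698836e+00,
        7.00484510e-03, -2.01254147e-04]), 'eef_pos': array([ 0.16215575, -0.65475157,  0.23363951]), 'ee_rot': array([ 3.13995748e+00, -1.16465633e-04, -2.89888170e+00]), 'force': array([-0.04732745,  0.27223004, -0.61718143]), 'moment': array([-0.00743046, -0.01734785,  0.01088131]), 'gripper_force': 0.0, 'width': 0.08755912442338869}
```

View pics/top.png

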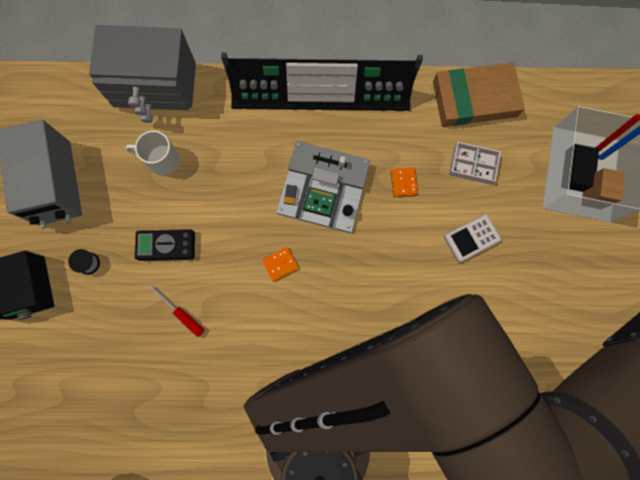

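View pics/scene.png

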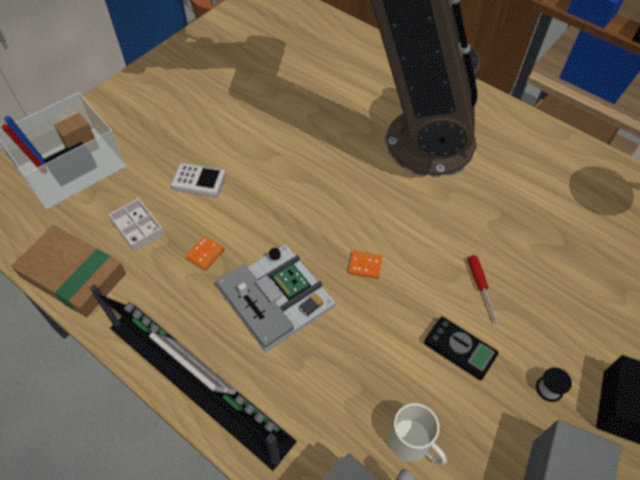

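The top view shows the fixture at about (323,187). Its black and green carrier is at (320,203) in the channel and the lever handle at (343,160). The orange look-alikes at (404,182) and (281,264) are decoys. I'll enlarge the fixture to confirm.

Run:
```python
from h import *
p=cv2.imread('pics/top.png')[130:245,260:385]
cv2.imwrite('pics/c1.png',cv2.resize(p,None,fx=6,fy=5,interpolation=cv2.INTER_CUBIC) if 0 else cv2.resize(p,None,fx=5,fy=5,interpolation=cv2.INTER_CUBIC))
d=np.load('pics/top.npy')
for n,u,v in [('car',320,203),('lever',343,159),('deck',310,158),('jar',348,211),('bat',290,194),('head',326,177),('bench',320,245)]: print(n,back('top',d,u,v).round(4))
```

```text
car [0.5665 0.0017 0.0371]
lever [ 0.664  -0.0516  0.0796]
deck [0.6788 0.0272 0.0419]
jar [ 0.5432 -0.0649  0.0544]
bat [0.5876 0.0746 0.0392]
head [ 0.6247 -0.0119  0.061 ]
bench [4.698e-01 4.000e-04 6.000e-04]
```

View pics/c1.png

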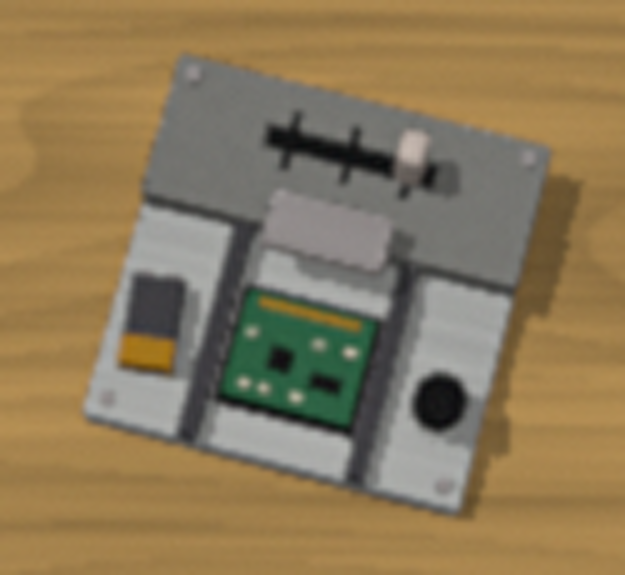

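The crop confirms the target: the green board in its black frame sits in the channel at crop (300,360), the white head is at (330,230) and the handle at (412,150). Next I fit the fixture pose.

```bash
cat >> h.py <<'E'
def fit(P,L):
    # 2D rigid: world = R@local + t
    P=np.array(P);L=np.array(L);pc=P.mean(0);lc=L.mean(0);a=P-pc;b=L-lc
    th=np.arctan2((b[:,0]*a[:,1]-b[:,1]*a[:,0]).sum(),(a*b).sum())
    R=np.array([[np.cos(th),-np.sin(th)],[np.sin(th),np.cos(th)]]);t=pc-R@lc
    return th,R,t,P-(L@R.T+t)
E
python3 - <<'E'
from h import *
px=[(180,57,.04),(550,148,.04),(87,412,.02),(460,512,.02)]
L=[(.095,.095),(.095,-.095),(-.09,.095),(-.09,-.095)]
f=lambda u,v,h: ray('top',260+(u+.5)/5-.5,130+(v+.5)/5-.5,h)[:2]
th,R,t,e=fit([f(*p) for p in px],L); print(np.degrees(th),t,(e*1e3).round(1))
loc=lambda u,v,h:(R.T@(f(u,v,h)-t)*1e3).round(1)
print('carrier corners top',[loc(u,v,.034) for u,v in [(248,290),(381,320),(350,430),(220,400)]])
print('lever top',loc(415,137,.078),'jar',loc(440,402,.052),'bat',loc(152,322,.037))
for n in([-.1,0],[.064,-.03]): print(R@n+t)
s=arm.get_state(); m=arm.camera_model('wrist'); print(m)
E
```

```text
-13.97755713629824 [ 0.60945962 -0.00571582] [[-1.5 -0.2]
 [-0.6  1.7]
 [ 2.  -1.9]
 [ 0.1  0.3]]
carrier corners top [array([-11.8,  32.1]), array([-10.1, -34.4]), array([-67.2, -33.3]), array([-68.7,  31.2])]
lever top [ 69.1 -29.2] jar [-47.3 -72. ] bat [-40.   72.9]
[0.51242058 0.01843836]
[ 0.66431835 -0.05028621]
{'mtx': array([[354.28531055,   0.        , 320.10206575],
       [  0.        , 354.28531055, 241.19752607],
       [  0.        ,   0.        ,   1.        ]]), 'mount': array([[-5.55641955e-04, -9.67532349e-01, -2.52746604e-01,
         6.83334898e-02],
       [ 9.99999403e-01, -7.75474569e-04,  7.70159144e-04,
         6.03578649e-04],
       [-9.41152449e-04, -2.52746025e-01,  9.67532202e-01,
        -1.50835108e-01],
       [ 0.00000000e+00,  0.00000000e+00,  0.00000000e+00,
         1.00000000e+00]])}
```

```bash
cat >> h.py <<'E'
from scipy.spatial.transform import Rotation as Ro
TH=np.radians(-13.98); T0=np.array([.6095,-.0057])
def fx(x,y): c,s=np.cos(TH),np.sin(TH); return np.array([c*x-s*y,s*x+c*y])+T0
def plan(target):
    s=arm.get_state(); R=Ro.from_euler('xyz',s['ee_rot']); 
    Rt=Ro.from_euler('xyz',[np.pi,0,TH+np.pi])
    print('pos',s['eef_pos'].round(4),'shift in tool now',R.inv().apply(target-s['eef_pos']).round(4),'in final tool',Rt.inv().apply(target-s['eef_pos']).round(4),
     'turn',np.degrees((R.inv()*Rt).as_rotvec()).round(2),'F',s['force'].round(2),'t',round(s['t'],2))
E
python3 -c "
from h import *
plan(np.r_[fx(-.115,0),.2])"
```

```text
pos [ 0.1622 -0.6548  0.2337] shift in tool now [-0.4886  0.5763  0.0345] in final tool [-0.1623  0.738   0.0337] turn [ 0.08 -0.03 27.88] F [ 0.01 -0.73 -0.44] t 0.1
```

Call:
move_arm:
  rows: "0 0 9.3 0 0 0 0; 0 0 9.3 0 0 0 0; 0 0 9.3 0 0 0 0; 0 0 0 -0.012 0.056 0 0; 0 0 0 -0.012 0.056 0 0; 0 0 0 -0.012 0.056 0 0; 0 0 0 -0.012 0.056 0 0; 0 0 0 -0.012 0.056 0 0"

```text
t: 1.1
eef_pos: [0.2885, -0.3963, 0.2343]
ee_rot: [3.141, -0.0, 2.897]
force: [1.6, -0.4, -0.3]
width: 0.0131
gripper_force: 0.0
```

```bash
python3 -c "
from h import *
plan(np.r_[fx(-.115,0),.2])"
```

```text
pos [ 0.2885 -0.3963  0.2343] shift in tool now [-0.1019  0.4566  0.0344] in final tool [-0.1021  0.4565  0.0343] turn [ 0.01 -0.01 -0.03] F [ 1.58 -0.44 -0.32] t 1.1
```

Call:
move_arm:
  rows: "0 0 0 -0.0128 0.057 0.004 0; 0 0 0 -0.0128 0.057 0.004 0; 0 0 0 -0.0128 0.057 0.004 0; 0 0 0 -0.0128 0.057 0.004 0; 0 0 0 -0.0128 0.057 0.004 0; 0 0 0 -0.0128 0.057 0.004 0; 0 0 0 -0.0128 0.057 0.004 0; 0 0 0 -0.0128 0.057 0.004 0"

```text
t: 2.1
eef_pos: [0.4981, 0.0217, 0.2025]
ee_rot: [3.141, 0.0, 2.898]
force: [1.4, -0.9, 0.8]
width: 0.0005
gripper_force: 0.0
```

```bash
python3 -c "
from h import *
grab('wrist','w1'); plan(np.r_[fx(-.115,0),.2])"
```

```text
pos [0.5014 0.0261 0.2018] shift in tool now [ 0.0024 -0.0047  0.0018] in final tool [ 0.0024 -0.0047  0.0018] turn [0.05 0.07 0.1 ] F [4.84 5.99 1.82] t 2.15
```

View pics/w1.png

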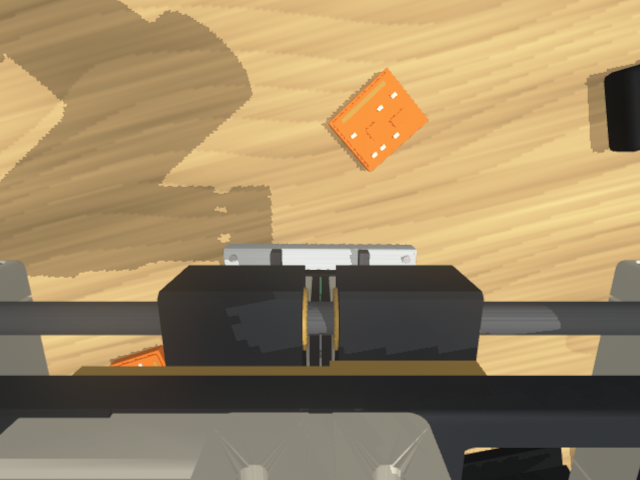

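Call:
move_arm:
  rows: "0 0 0 0.0024 -0.0047 0 0; 0 0 0 0 0 0 0; 0 0 0 0 0 0 0"

```text
t: 2.52
eef_pos: [0.4939, 0.0149, 0.2028]
ee_rot: [3.141, 0.0, 2.896]
force: [0.4, -1.0, 0.3]
width: 0.0005
gripper_force: 0.0
```

Run:
```python
from h import *
plan(np.r_[fx(-.115,0),.2])
s=grab('wrist','w2'); d=np.load('pics/w2.npy'); m=arm.camera_model('wrist');K=m['mtx'];M=m['mount']
tool=lambda u,v:(M@np.r_[np.linalg.inv(K)@[u*d[v,u],v*d[v,u],d[v,u]],1])[:3].round(4)
for u,v in [(170,285),(300,275),(165,350),(475,350),(190,267),(450,267),(311,280),(306,355),(333,355),(240,255),(320,255)]: print(u,v,tool(u,v))
p=cv2.imread('pics/w2.png')[225:285,200:440]; cv2.imwrite('pics/w2c.png',cv2.resize(p,None,fx=3.3,fy=3.3))
```

```text
pos [0.4939 0.0149 0.2028] shift in tool now [-0.0021  0.0079  0.0028] in final tool [-0.0021  0.0079  0.0028] turn [ 0.01  0.01 -0.08] F [ 0.37 -1.01  0.34] t 2.52
170 285 [ 0.0393 -0.033  -0.0772]
300 275 [ 0.0391 -0.0046 -0.0703]
165 350 [ 0.0269 -0.0329 -0.0833]
475 350 [ 0.0266  0.0336 -0.083 ]
190 267 [ 0.0391 -0.0332 -0.0643]
450 267 [ 0.0392  0.0336 -0.0647]
311 280 [ 0.0118 -0.0037 -0.002 ]
306 355 [ 0.014  -0.0036 -0.0649]
333 355 [ 0.0054  0.0044 -0.0515]
240 255 [-0.0319 -0.0778  0.181 ]
320 255 [-0.0323  0.0004  0.1822]
```

View pics/w2c.png

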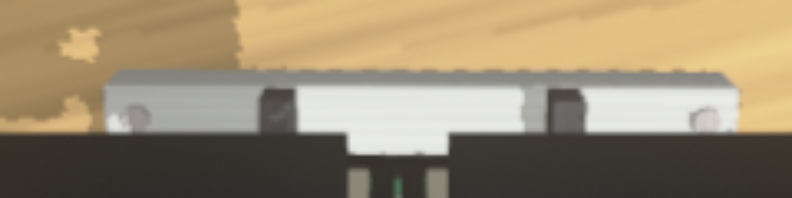

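The crop shows the fixture's front edge, with corners at (105,85) and (738,87) and rails centred at u = 280 and 566. I'll measure the channel centre from these and compare it with the fit.

Run:
```python
from h import *
s=arm.get_state(); m=arm.camera_model('wrist');K=m['mtx'];M=m['mount']
R=Ro.from_euler('xyz',s['ee_rot']).as_matrix()
def w(u,v,h):
    u=200+(u+.5)/3.3-.5; v=225+(v+.5)/3.3-.5
    o=R@M[:3,3]+s['eef_pos']; d=R@M[:3,:3]@np.linalg.inv(K)@[u,v,1.]; return (o+d*(h-o[2])/d[2])[:2]
c,sn=np.cos(TH),np.sin(TH)
loc=lambda p: (np.array([[c,sn],[-sn,c]])@(p-T0)*1e3).round(1)
a,b=w(105,85,.02),w(738,87,.02)
print('corners',loc(a),loc(b),np.linalg.norm(a-b)); print('rails',loc(w(279.5,91,.034)),loc(w(566.5,91,.034)))
plan(np.r_[fx(-.105,0),.033])
```

```text
corners [-89.4 -94.1] [-88.3  93.9] 0.18802193099083636
rails [-91.5 -40.9] [-91.3  40.8]
pos [0.4941 0.015  0.2028] shift in tool now [-0.0119  0.0078  0.1698] in final tool [-0.012   0.0078  0.1698] turn [ 0.02  0.02 -0.08] F [-0.35  0.    1.29] t 2.58
```

Call:
move_arm:
  rows: "0 0 0 -0.006 0.0078 0.03 0; 0 0 0 -0.006 0 0.04 0; 0 0 0 0 0 0.04 0; 0 0 0 0 0 0.035 0; 0 0 0 0 0 0.025 0; 0 0 0 0 0 0 0"

```text
t: 3.32
eef_pos: [0.5065, 0.0193, 0.0312]
ee_rot: [-3.139, -0.003, 2.896]
force: [-0.2, 0.6, 0.6]
width: 0.0003
gripper_force: 0.0
```

```bash
python3 -c "
from h import *
plan(np.r_[fx(-.08,0),.033])"
```

```text
pos [0.5065 0.0193 0.0312] shift in tool now [-0.026   0.0006 -0.0019] in final tool [-0.026   0.0006 -0.0018] turn [-0.13 -0.17 -0.08] F [-0.21  0.59  0.55] t 3.33
```

Now I push slowly up to the expected contact and beyond it.

Call:
move_arm:
  rows: "0 0 0 -0.012 0.0005 0 0; 0 0 0 -0.011 0 0 0; 0 0 0 -0.006 0 0 0; 0 0 0 -0.006 0 0 0; 0 0 0 -0.006 0 0 0; 0 0 0 -0.006 0 0 0; 0 0 0 0 0 0 0"

```text
t: 4.2
eef_pos: [0.5541, 0.0095, 0.0325]
ee_rot: [3.141, 0.0, 2.897]
force: [0.2, 0.7, -0.5]
width: 0.0005
gripper_force: 0.0
```

```bash
python3 -c "
from h import *
plan(np.r_[fx(-.0495,0),.033])"
```

```text
pos [0.5541 0.0095 0.0325] shift in tool now [-0.0079 -0.0014 -0.0005] in final tool [-0.0079 -0.0014 -0.0005] turn [ 0.01  0.02 -0.01] F [ 0.18  0.73 -0.45] t 4.2
```

Call:
move_arm:
  rows: "0 0 0 -0.004 -0.001 0 0; 0 0 0 -0.002 0 0 0; 0 0 0 0 0 0 0"

```text
t: 4.58
eef_pos: [0.5593, 0.0071, 0.0325]
ee_rot: [3.142, 0.0, 2.897]
force: [0.5, -0.6, -0.2]
width: 0.0003
gripper_force: 0.0
```

Call:
move_arm:
  rows: "0 0 0 -0.002 0 0 0; 0 0 0 0 0 0 0"

```text
t: 4.82
eef_pos: [0.5612, 0.0066, 0.0326]
ee_rot: [3.142, 0.0, 2.897]
force: [-0.1, 0.0, 0.3]
width: 0.0004
gripper_force: 0.1
```

Call:
move_arm:
  rows: "0 0 0 -0.002 0 0 0; 0 0 0 0 0 0 0"

```text
t: 5.08
eef_pos: [0.5617, 0.0063, 0.0323]
ee_rot: [-3.141, -0.002, 2.897]
force: [-5.5, 3.1, 3.4]
width: 0.0001
gripper_force: 2.9
```

Call:
move_arm:
  rows: "0 0 0 -0.002 0 0 0; 0 0 0 0 0 0 0; 0 0 0 0 0 0 0"

```text
t: 5.45
eef_pos: [0.5618, 0.006, 0.0321]
ee_rot: [-3.14, -0.005, 2.897]
force: [-12.1, 7.7, 8.1]
width: 0.0009
gripper_force: 6.5
```

Run:
```python
from h import *
plan(np.r_[fx(-.0495,0),.033])
grab('top','t2');p=cv2.imread('pics/t2.png')[130:245,260:385]
cv2.imwrite('pics/c2.png',cv2.resize(p,None,fx=5,fy=5,interpolation=cv2.INTER_CUBIC))
```

```text
pos [0.5618 0.006  0.0321] shift in tool now [ 0.0004  0.0002 -0.0009] in final tool [ 0.0004  0.0002 -0.0009] turn [-0.07 -0.29 -0.05] F [-12.06   7.74   8.09] t 5.45
```

Call:
move_arm:
  rows: "0 0 0 0.015 0 0 0; 0 0 0 0.02 0 0 0; 0 0 0 0 0 -0.04 0; 0 0 0 0 0 -0.05 0; 0 0 0 0 -0.05 -0.02 0; 0 0 0 0 -0.05 0 0; 0 0 0 0 -0.03 0 0; 0 0 0 0 0 0 0"

```text
t: 6.5
eef_pos: [0.4987, -0.1136, 0.1428]
ee_rot: [3.141, 0.001, 2.895]
force: [0.1, 0.2, 0.3]
width: 0.0004
gripper_force: 0.0
```

Run:
```python
from h import *
plan(np.r_[fx(.064,-.075),.145])
grab('top','t3');p=cv2.imread('pics/t3.png')[130:245,260:385]
cv2.imwrite('pics/c3.png',cv2.resize(p,None,fx=5,fy=5,interpolation=cv2.INTER_CUBIC))
```

```text
pos [ 0.4987 -0.1136  0.1428] shift in tool now [-0.1453  0.0568 -0.0021] in final tool [-0.1454  0.0564 -0.0022] turn [ 0.01  0.05 -0.16] F [0.05 0.22 0.33] t 6.5
```

View pics/c3.png

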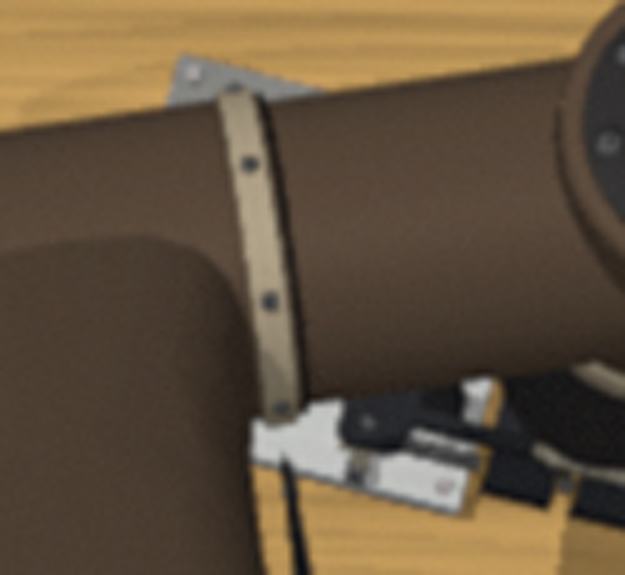

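The arm hides the carrier in the top view, so I'll check it with the scene camera.

Run:
```python
from h import *
grab('scene','s2');p=cv2.imread('pics/s2.png')[225:355,205:345]
cv2.imwrite('pics/s2c.png',cv2.resize(p,None,fx=4,fy=4,interpolation=cv2.INTER_CUBIC))
```

```text
(no output)
```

View pics/s2c.png

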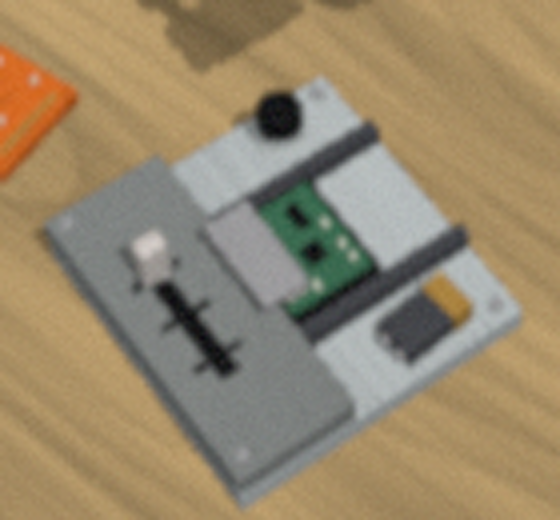

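The scene crop shows the carrier under the head, with rear corners at about (312,182) and (378,270). The handle is still at the start position, (150,255).

Run:
```python
from h import *
c,sn=np.cos(TH),np.sin(TH)
loc=lambda u,v,h: (np.array([[c,sn],[-sn,c]])@(ray('scene',205+(u+.5)/4-.5,225+(v+.5)/4-.5,h)[:2]-T0)*1e3).round(1)
print(loc(312,182,.034),loc(378,270,.034)); print('front corners -90',loc(322,76,.02),loc(522,316,.02)); print('rail ends -90',loc(372,126,.034),loc(462,230,.034),'lever',loc(150,240,.078))
```

```text
[-37.2 -32.4] [-33.9  34.3]
front corners -90 [-87.3 -94.5] [-84.1  97.5]
rail ends -90 [-85.4 -42.3] [-85.4  41.6] lever [ 64.9 -31.4]
```

The rear edge is at about -40 mm after removing the camera's offset, so the carrier is home. Now the lever.

Call:
move_arm:
  rows: "0 0 0 -0.05 0 0 0; 0 0 0 -0.05 0.02 0 0; 0 0 0 -0.0455 0.0185 0 0; 0 0 0 0 0.018 0 0; 0 0 0 0 0 0.03 0; 0 0 0 0 0 0.03 0; 0 0 0 0 0 0.02 0; 0 0 0 0 0 0 0"

```text
t: 7.6
eef_pos: [0.6529, -0.0913, 0.0609]
ee_rot: [-3.14, -0.003, 2.898]
force: [-0.2, -0.2, 0.4]
width: 0.0005
gripper_force: 0.0
```

```bash
python3 -c "
from h import *
plan(np.r_[fx(.064,-.058),.062])"
```

```text
pos [ 0.6529 -0.0913  0.0609] shift in tool now [-0.0012  0.0146 -0.0011] in final tool [-0.0012  0.0146 -0.0011] turn [-0.06 -0.19  0.05] F [-0.22 -0.18  0.36] t 7.6
```

Call:
move_arm:
  rows: "0 0 0 -0.001 0.01 0 0; 0 0 0 0 0.008 0 0; 0 0 0 0 0.008 0 0; 0 0 0 0 0.008 0 0; 0 0 0 0 0.008 0 0; 0 0 0 0 0.008 0 0; 0 0 0 0 0.008 0 0; 0 0 0 0 0 0 0"

```text
t: 8.6
eef_pos: [0.67, -0.0367, 0.0637]
ee_rot: [-3.14, 0.001, 2.898]
force: [0.7, -7.5, 3.3]
width: 0.0005
gripper_force: 3.8
```

```bash
python3 -c "
from h import *
plan(np.r_[fx(.064,.002),.062])"
```

```text
pos [ 0.67   -0.0367  0.0637] shift in tool now [0.0021 0.0174 0.0017] in final tool [0.0021 0.0174 0.0017] turn [-0.06  0.07  0.04] F [ 0.73 -7.48  3.3 ] t 8.6
```

Call:
move_arm:
  rows: "0 0 0 0.001 0.006 0 0; 0 0 0 0 0.006 0 0; 0 0 0 0 0.004 0 0; 0 0 0 0 0 0 0; 0 0 0 0 0 0 0"

```text
t: 9.22
eef_pos: [0.6722, -0.0202, 0.0625]
ee_rot: [3.142, -0.0, 2.898]
force: [-0.5, 0.7, 0.0]
width: 0.0005
gripper_force: 0.0
```

Call:
move_arm:
  rows: "0 0 0 0 0.003 0 0; 0 0 0 0 0 0 0"

```text
t: 9.48
eef_pos: [0.6731, -0.0175, 0.0626]
ee_rot: [3.142, 0.0, 2.898]
force: [-0.1, -0.2, -0.9]
width: 0.0004
gripper_force: 0.0
```

```bash
python3 -c "
from h import *
plan(np.r_[fx(.064,.002),.062])"
```

```text
pos [ 0.6731 -0.0175  0.0626] shift in tool now [ 0.0006 -0.0019  0.0006] in final tool [ 0.0006 -0.0019  0.0006] turn [ 0.  0. -0.] F [-0.09 -0.23 -0.85] t 9.47
```

Call:
move_arm:
  rows: "0 0 0 0 0.003 0 0; 0 0 0 0 0 0 0"

```text
t: 9.72
eef_pos: [0.6732, -0.0165, 0.0626]
ee_rot: [-3.139, -0.001, 2.897]
force: [-0.5, -7.7, 0.1]
width: 0.0007
gripper_force: 3.9
```

Call:
move_arm:
  rows: "0 0 0 0 0.003 0 0; 0 0 0 0 0 0 0"

```text
t: 9.98
eef_pos: [0.6732, -0.0159, 0.0626]
ee_rot: [-3.136, -0.002, 2.896]
force: [-1.4, -18.0, 1.5]
width: -0.0
gripper_force: 8.7
```

Run:
```python
from h import *
grab('scene','s3');p=cv2.imread('pics/s3.png')[225:355,205:345]
cv2.imwrite('pics/s3c.png',cv2.resize(p,None,fx=4,fy=4,interpolation=cv2.INTER_CUBIC))
```

```text
(no output)
```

View pics/s3c.png

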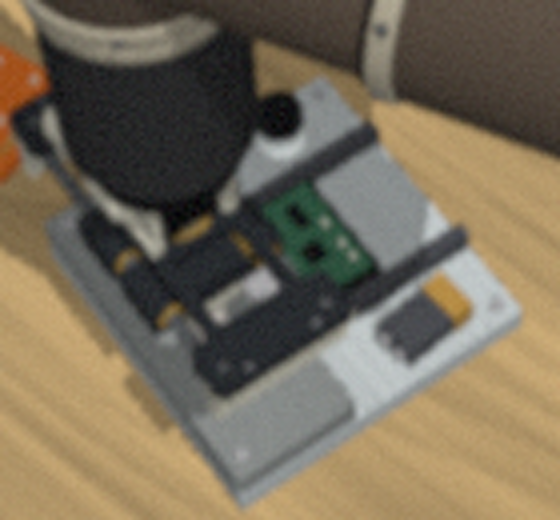

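The gripper hides the lever, but 18 N with no movement means it is at the end stop. I'll back off, rise and check.

Call:
move_arm:
  rows: "0 0 0 0 -0.012 0 0; 0 0 0 0 -0.02 0 0; 0 0 0 0 0 -0.04 0; 0 0 0 0 0 -0.05 0; 0 0 0 0 -0.04 -0.05 0; 0 0 0 0.03 -0.05 0 0; 0 0 0 0.04 -0.05 0 0; 0 0 0 0.04 -0.05 0 0"

```text
t: 11.02
eef_pos: [0.5148, -0.1992, 0.2015]
ee_rot: [3.141, 0.001, 2.898]
force: [1.7, -0.6, 0.4]
width: 0.0003
gripper_force: 0.0
```

Call:
move_arm:
  rows: "0 0 0 0.02 -0.05 0 0; 0 0 0 0 -0.05 0 0; 0 0 0 0 0 0 0; 0 0 0 0 0 0 0"

```text
t: 11.52
eef_pos: [0.4728, -0.2903, 0.2014]
ee_rot: [3.141, 0.0, 2.896]
force: [-0.6, 0.7, -0.4]
width: 0.0001
gripper_force: 0.0
```

Run:
```python
from h import *
grab('scene','s4');p=cv2.imread('pics/s4.png')[225:355,205:345]; q=cv2.imread('pics/s4.png')
cv2.imwrite('pics/s4c.png',cv2.resize(p,None,fx=4,fy=4,interpolation=cv2.INTER_CUBIC))
print(arm.get_state()['t'],arm.get_state()['eef_pos'])
```

```text
11.575 [ 0.47311459 -0.28979238  0.20134045]
```

View pics/s4c.png

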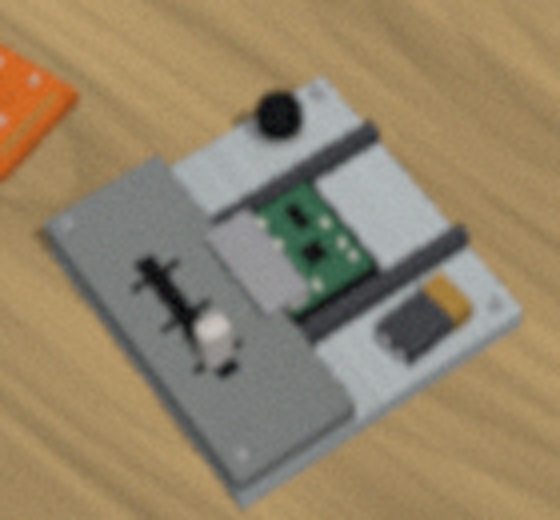

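The lever is at its second mark, (213,335). The carrier is home, the jar and battery have not moved, and the hand is clear, so I'm handing in.

```bash
python3 -c "
from h import *
print(arm.job_done())"
```

```text
the job is handed in; nothing more can be done
None
```

I pushed the carrier home against the stop, moved the lever to its second stop where it stayed, took the hand clear and handed the job in at about 11.6 s; no verdict came back.

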